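# Blank off the open cam-and-groove coupler of a cooling manifold

## Task

The cooling manifold is to be pressure-tested, so blank off its one open coupler: pull out the yellow transit cap and put it in the blue tub, then set the small aluminium plug from the parts tray fully home in that coupler. Keep both cam arms up until the plug is home, then swing the two down together until both lie flat against the coupler's body; leave the other things on the bench and in the tray where they are.

Things in the scene. Friction and masses are not known exactly. Their poses are not given: they have to be found in the camera images.
- coupler: The open coupler: silver aluminium body standing mouth up on the manifold, two raised brass cam arms, a yellow cap in its mouth. Fixed. Origin on its axis at its underside, z up. One cam arm lies along its -x side, the other along +x; +y and -y point (to 0.2 rad) to the row's neighbours. Pivots of the arms: x = -22 and +22 mm, z = 70 mm. Within 55 mm of the axis nothing else is higher than 55 mm.
- mouth (a point): Centre of the open coupler's mouth, level with its rim: 82 mm above the coupler's origin, 12 mm above the cam arms' pivots. Rim 45 mm across, bore 35 mm.
- seat (a point): Centre of the rubber seat at the bottom of the coupler's bore, 28.5 mm below the mouth; the plug's underside rests here when it is fully home.
- cam_front (a joint): Swing of the brass cam arm on the coupler's -x side, rad. 0: raised, pointing outward 50 degrees above level; 0.87: level, straight out; 2.44: fully down against the body (stop). A bar 12 mm wide, 6 mm thick, reaching 54 mm from its pivot, upper face 7 mm off the pivot line. Fully down its outer face is 29 mm from the coupler's axis (32 mm at the flared tip): 58 to 64 mm over both arms.
- cam_back (a joint): The same for the cam arm on the coupler's +x side. Both arms turn with steady friction, about 0.05 N m (a few N at the arm), and stay where they are left. A small eccentric cam at the pivot enters the plug's groove over the last half of the swing, and jams if the plug stands proud of its seat.
- cam_front_tip (a point): Middle of the upper (outer) face of the -x cam arm at its free end, 54 mm from the pivot.
- cam_back_tip (a point): The same for the +x cam arm.
- plug: The plug to fit: bright aluminium, round, 46.5 mm tall, upright on its nose in the tray, 60 to 120 g. Origin at the centre of its underside, z up. Nose 32 mm across with a 3 mm chamfer; groove 27 mm across from 8 to 22.5 mm up; barrel 32 mm across to 30.5 mm; above it a grip head 29 mm across, 16 mm tall. Fully home, the grip head stands from 2 to 18 mm above the coupler's mouth.
- transit_cap: Yellow plastic transit cap sitting loosely in the open coupler, 34 mm tall. Origin at the centre of its underside, z up. Stem 30 mm across from 0 to 14 mm (inside the bore), flange 47 mm across from 14 to 18 mm (resting on the rim), round knob 22 mm across from 18 to 34 mm. 14 g.
- tub: Blue plastic tub, fixed, 120 mm (x) by 140 mm (y) by 60 mm tall, 4 mm walls, open on top. Origin at the centre of its underside. A red cap 38 mm across and 18 mm tall lies in its +x, +y quarter.
- manifold: Cooling manifold, fixed: aluminium block 60 mm (x) by 380 mm (y) by 45 mm tall; origin at the centre of its underside. Its three couplers stand at y = -110, -10 and +90 mm; a pressure gauge 44 mm across stands at y = +170 mm, to 103 mm height; a small valve with a red handle sits at the -y end.
- locked_port_a: A neighbouring coupler with its plug already locked in, fixed. Origin on its axis at its underside.
- locked_port_b: The other neighbouring coupler with its plug already locked in, fixed. Origin on its axis at its underside.
- tray: Grey parts tray, fixed, 130 mm (x) by 190 mm (y), 25 mm tall, walls and floor 4 mm. Origin at the centre of its underside.
- big_plug: Black plastic plug of a bigger size, 45 mm across and 52 mm tall, upright in the tray; does not fit. Leave it. Origin at the centre of its underside.
- nipple: Brass pipe nipple with a hexagon, 37 mm across and 34 mm tall, upright in the tray. Leave it. Origin at the centre of its underside.
- post: Optical post standing loose on the bench between tray and tub: black foot 38 mm across, black holder and steel post, 128 mm tall in all. Leave it. Origin at the centre of its underside.
- driver: Orange-handled screwdriver, 190 mm long, lying behind the manifold. Leave it. Origin near its middle, x along it.
- bottle: White bottle 54 mm across and 130 mm tall, standing far on the right (-y) side. Leave it. Origin at the centre of its underside.
- tip_rack: Black block 50 by 36 by 30 mm with three green dispensing tips, 52 mm tall in all, far on the left (+y) side. Leave it. Origin at the centre of its underside.
- positioner: Black probe positioner with an aluminium arm, fixed, 110 by 180 mm, 150 mm tall, left of the manifold. Origin at the centre of its underside.
- chuck: Black rotary stage with a white ceramic board, fixed, 120 mm across, 41 mm tall, right of the manifold. Origin at the centre of its underside.
There are look-alikes about, which are no part of the job. Of the things that look like the tub, take the one that is nearest to the robot's base at the start.

How it is judged:
On the way, in this order (a step that is already met when the one before it is completed fails the run):
1. the yellow transit cap is out of the open coupler (distance between transit_cap and seat above 0.08 m), for 0.2 s.
2. the aluminium plug is fully home in the open coupler while both cam arms are still up (not past 25 degrees below level) (horizontal distance between plug and seat below 0.004 m and z of plug in the frame of seat between -0.003 and 0.002 m and angle between the z axis of plug and the z axis of coupler, either way round below 0.08 rad and value of joint each of cam_front, cam_back below 1.3 rad), for 0.2 s.
3. both cam arms are fully down against the coupler's body, the plug home (horizontal distance between plug and seat below 0.004 m and z of plug in the frame of seat between -0.003 and 0.002 m and angle between the z axis of plug and the z axis of coupler, either way round below 0.08 rad and value of joint each of cam_front, cam_back above 2.28 rad), for 0.2 s.
At the end, for the whole second after the job is handed in: Plug home in the open coupler (within 4 mm sideways and 2 mm in height of the seat, upright to 0.08 rad), both cam arms past 2.28 rad of 2.44, the yellow cap inside the blue tub below its rim, plug and cap at rest (all of step 3 and x of transit_cap in the frame of tub between -0.055 and 0.055 m and y of transit_cap in the frame of tub between -0.065 and 0.065 m and z of transit_cap in the frame of tub below 0.055 m and linear speed of each of plug, transit_cap below 0.02 m/s); the robot touches nothing.
It fails at once if one cam arm is swung home alone: past 2.0 rad before the other has reached 1.3 rad ((value of joint cam_front above 2 rad and value of joint cam_back below 1.3 rad) or (value of joint cam_back above 2 rad and value of joint cam_front below 1.3 rad)).
It fails at once if the big black plug or the brass nipple is pushed more than 30 mm or knocked over (distance of any of big_plug, nipple from where it was at the start of the episode above 0.03 m or angle between any of big_plug, nipple's own z axis and vertical above 0.5 rad).
It fails at once if the optical post or the orange driver is pushed more than 30 mm or knocked over (distance of any of post, driver from where it was at the start of the episode above 0.03 m or angle between post's own z axis and vertical above 0.5 rad).
It fails at once if the white bottle or the rack of dispensing tips is pushed more than 30 mm or knocked over (distance of any of bottle, tip_rack from where it was at the start of the episode above 0.03 m or angle between any of bottle, tip_rack's own z axis and vertical above 0.5 rad).
It also fails if it takes over 61 s, if anything falls off the work surface, if the arm or the gripper's body presses on something with over 40 N, if the wrist force passes 120 N, or if a joint passes its speed limit or range.

## Robot

A 7-joint arm with a two-finger parallel gripper is mounted at the origin on the work surface. World frame = base frame: x ahead of the robot, y to its left, z up, the work surface at z = 0. Lengths are in m, angles in rad, forces in N, time in s.
With the tool pointing down it reaches from about 0.35 to 0.9 m from the base axis. Payload 7.2 kg.
Tool frame: the origin (TCP) lies on the front face of the gripper's body, between the roots of the fingers; the fingertips stand 80 mm ahead of it and the grasp point (between the pads) lies 61 mm ahead of it; z points along the fingers, y is the direction in which the jaws open and shut (so a half turn about z gives the same grasp; the last joint's range is limited). The gripper opens to 88 mm and grips with 3 to 60 N. Pads are 20 mm wide; open, the fingers measure 115 mm over their backs; the gripper's body (75 mm by 178 mm) begins 61 mm behind the grasp point.
Start: joints at [-1.363, 0.411, -0.013, 1.596, 0.006, 1.134, -0.082], TCP at [0.17, 0.601, 0.303] pointing down, gripper open.
Joint ranges: [-2.95, 2.95], [-0.29, 1.99], [-1.47, 1.44], [0.14, 2.54], [-1.03, 4.17], [0.13, 1.85], [-2.86, 2.86]. Speed limits (rad/s): [2.39, 2.39, 3.01, 3.01, 3.14, 3.14, 3.14].

## Interface

Orientations are given as a 3x3 rotation matrix whose columns are the frame's x, y, z axes.
In Python, from rig import sensors, imaging, r gives the robot as it stands. The module is installed in compiled form; this text tells all that it offers.
- The arm moves only by the shell command python3 -m crank 'ROWS'. ROWS is JSON, a list of rows, each an object with "delta_pos": the shift along the world's x, y, z in units of 40 mm (1.0 is 40 mm), a list of three; "rot": the turn, a rotation vector about the world's x, y, z in rad, a list of three; "hand": the finger opening in mm, from 0 to 87.8. In form: [{"delta_pos": [dx, dy, dz], "rot": [rx, ry, rz], "hand": hand}, ...]. A call has exactly 8 rows; each row is the pose to reach, as a shift and turn from the pose commanded when the call began; what a row does not reach only later rows make up. A row lasts 1/10 s, in which the tool goes at most 50 mm and 8.59 degrees, less where a joint would pass 70% of its speed; a pose out of reach is approached as far as the arm can. A call with a gripper value outside its range is refused whole. The fingers move at their own pace and stop on an object; the grip force is fixed at half the most. Time passes only in rows, so rows that repeat a pose let the fingers close, or fill a call up. It gives the time, the measured TCP pose, the force and the opening at its end, in the units of the state.
- sensors.sense(): the state, without advancing time (a new reading comes with each control period).
- imaging.grab_frame(name): name is "scene" or "top" or "wrist"; returns a dict with "frame" (420x560x3 uint8, blue, green, red), "z_map" (420x560 float32, m along the optical axis (not along the pixel's ray), 0 where there is no reading), "fx", "fy", "cx", "cy" (pixels), "rvec" (rotation vector, rad) and "tvec" (3), from world to camera coordinates, as OpenCV has them. Camera axes: x right, y down, z forward; pixel columns grow to the right and rows downward; lengths in m; the calibration is good to about 2 mm. A picture is of the moment at which its call begins.
- r.finish_job(): hands the job in, once; it reports no verdict.
The state is a dict: "t": time; "joint_positions": joint angles; "qvel": joint speeds; "joint_torque": joint torques, N m; "tool_pos": TCP position; "ee_rot": TCP orientation; "ft_force": force on the tool from outside, world axes, zero at the start; "moment": the same for the moment, N m; "gripper_width": opening from 0.0 (shut) to 1.0 (fully open).
Only numpy, scipy, OpenCV 4.12 (cv2) and the standard library are available. Lean on these libraries where they do the work, as an engineer would, in place of code of your own. Each camera call takes 0.05 s, during which the arm holds its last target.

## Working session

There is one attempt and no reset: what is moved stays moved. The work goes in short steps, Python scripts to look and compute and a shell command to move; the robot and the scene stay as the last step left them, time stands still between calls to the robot, and variables do not carry over. Pictures are saved under pics/ and viewed, and the job is handed in when it is done.

```bash
mkdir -p pics; cat > h.py <<'E'
import numpy as np, cv2
from rig import sensors, imaging, r
def grab(n):
    f=imaging.grab_frame(n); R,_=cv2.Rodrigues(np.array(f['rvec'],float)); f['R']=R; f['t']=np.array(f['tvec'],float).ravel(); return f
def ray(f,u,v):
    d=f['R'].T@np.array([(u-f['cx'])/f['fx'],(v-f['cy'])/f['fy'],1.]); return -f['R'].T@f['t'],d
def onz(f,u,v,z):
    c,d=ray(f,u,v); return c+d*(z-c[2])/d[2]
def cloud(f):
    z=f['z_map']; h,w=z.shape; u,v=np.meshgrid(np.arange(w),np.arange(h))
    P=np.stack([(u-f['cx'])/f['fx']*z,(v-f['cy'])/f['fy']*z,z],-1)
    W=(P-f['t'])@f['R']; W[z==0]=np.nan; return W
def proj(f,p):
    q=f['R']@np.array(p)+f['t']; return f['fx']*q[0]/q[2]+f['cx'],f['fy']*q[1]/q[2]+f['cy']
E
python3 - <<'E'
from h import *
s=sensors.sense(); print(s['t'],s['tool_pos'],s['ee_rot'],s['ft_force'],s['gripper_width'])
for n in ['scene','top','wrist']:
    f=grab(n); cv2.imwrite(f'pics/{n}0.png',f['frame']); np.savez(f'{n}0.npz',**f); print(n,f['fx'],-f['R'].T@f['t'],f['R'][2])
E
```

```text
0.0 [0.1700908  0.60101576 0.30181617] [[-9.62222883e-01  2.72262768e-01 -3.30813125e-04]
 [ 2.72262947e-01  9.62221600e-01 -1.57505941e-03]
 [-1.10514501e-04 -1.60562636e-03 -9.99998705e-01]] [ 0.40969813 -0.74376859  0.22542238] 0.998684312190947
scene 485.36195923807253 [ 1.56334252 -0.04499466  0.95875423] [-0.79341157  0.02988976 -0.60795122]
top 426.4970749136163 [ 0.30793147 -0.02339738  1.36017263] [ 0.15288812  0.00248591 -0.98824038]
wrist 366.1127399989782 [0.10061571 0.62017136 0.38561206] [ 0.25446675 -0.07260691 -0.96435207]
```

View pics/scene0.png

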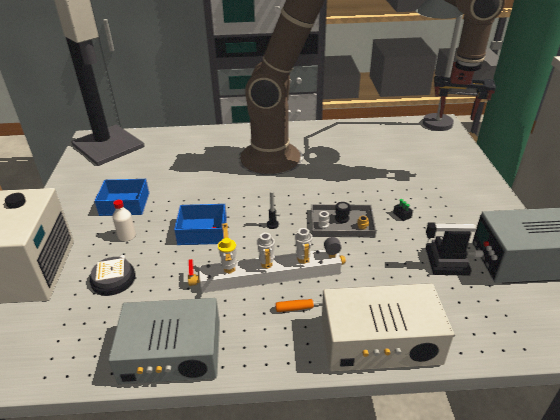

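View pics/top0.png

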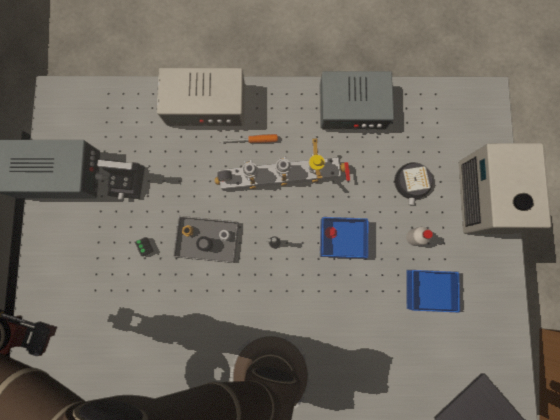

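View pics/wrist0.png

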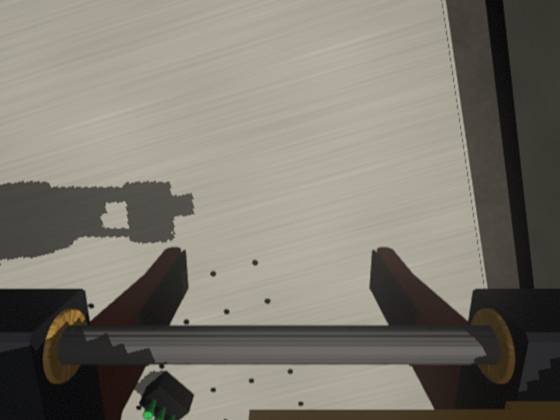

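```bash
python3 - <<'E'
from h import *
f=grab('top'); W=cloud(f); im=f['frame']
a=cv2.resize(im[130:270,160:360],None,fx=4,fy=4,interpolation=cv2.INTER_CUBIC); cv2.imwrite('pics/topc.png',a)
g=grab('scene'); im2=g['frame']; a=cv2.resize(im2[180:300,160:390],None,fx=3.4,fy=3.4,interpolation=cv2.INTER_CUBIC); cv2.imwrite('pics/scc.png',a)
for n,(u,v) in dict(tub=(345,238),tub2=(433,291)).items():
    p=onz(f,u,v,0.06); print(n,p,np.hypot(*p[:2]))
for n,(F,V) in dict(top=(f,W),scene=(g,cloud(g))).items():
    hsv=cv2.cvtColor(F['frame'],cv2.COLOR_BGR2HSV)
    m=cv2.inRange(hsv,(22,150,90),(33,255,255))>0
    P=V[m]; P=P[~np.isnan(P[:,0])]; print(n,'yellow',len(P),np.median(P,0),P.min(0),P.max(0))
    ys,xs=np.nonzero(m); print(xs.min(),xs.max(),ys.min(),ys.max())
    m=cv2.inRange(hsv,(100,140,60),(125,255,255)); nn,l,st,c=cv2.connectedComponentsWithStats(m)
    for i in range(1,nn):
        if st[i,4]>60:
            P=V[l==i]; P=P[P[:,2]>0.05]; print('blue',st[i],P.min(0),P.max(0)) if len(P) else 0
E
```

```text
tub [ 0.40984588 -0.22826402  0.06      ] 0.46912483509022707
tub2 [ 0.25207381 -0.48788046  0.06      ] 0.5491525741923378
top yellow 176 [ 0.62722232 -0.1361599   0.13304982] [ 0.60700115 -0.16593748  0.04482878] [ 0.6562164  -0.1154859   0.15453407]
309 323 154 169
blue [ 322  221   46   37 1108] [ 0.35241036 -0.29731701  0.0520117 ] [ 0.46258244 -0.15764458  0.06483326]
blue [408 271   6  38 142] [ 0.20250291 -0.42869624  0.05009744] [ 0.31101329 -0.42184795  0.06626334]
blue [ 419  272   41   40 1477] [ 0.19372725 -0.56546221  0.05012994] [ 0.30841953 -0.4634535   0.06838712]
scene yellow 206 [ 0.6370492  -0.1366932   0.13315521] [ 0.47166908 -0.27743544  0.00344509] [0.93936768 0.06975445 0.15060674]
159 307 237 368
blue [  95  179   54   37 1498] [ 0.18808269 -0.56753232  0.05008321] [ 0.32239367 -0.42007034  0.0672341 ]
blue [ 174  204   52   41 1848] [ 0.34946305 -0.29706633  0.05003753] [ 0.48038407 -0.15570559  0.06702219]
```

View pics/topc.png

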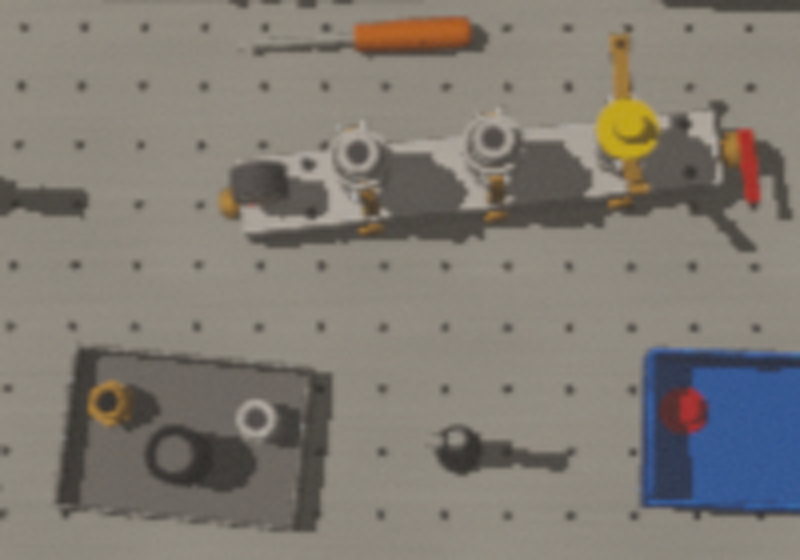

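View pics/scc.png

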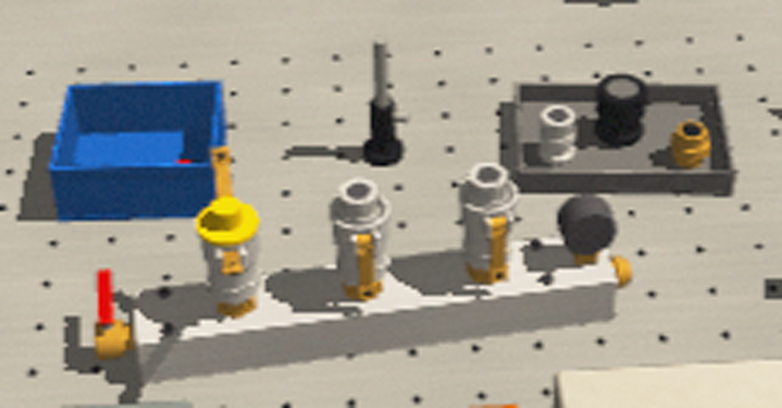

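```bash
python3 - <<'E'
from h import *
f=grab('top'); g=grab('scene')
for n,F in (('top',f),('scene',g)):
    V=cloud(F); hsv=cv2.cvtColor(F['frame'],cv2.COLOR_BGR2HSV)
    m=cv2.inRange(hsv,(22,150,60),(33,255,255)); nn,l,st,c=cv2.connectedComponentsWithStats(m)
    i=1+np.argmax(st[1:,4]); cs,_=cv2.findContours((l==i).astype(np.uint8),0,1); k=cs[0][:,0]
    print(n,st[i],cv2.minEnclosingCircle(k), c[i])
    P=np.array([onz(F,u,v,0.130) for u,v in k]); print(' bbox at z.130',P.min(0),P.max(0))
    # depth-based: heights near knob top & flange
    P=V[l==i]; t=P[P[:,2]>0.142]; print(' knob',t[:,:2].mean(0),len(t)); t=P[(P[:,2]>.125)&(P[:,2]<.136)]; print(' flange',(t.min(0)+t.max(0))/2,len(t))
    # plug in tray: depth points
    S=(V[...,0]>.36)&(V[...,0]<.5)&(V[...,1]>-.02)&(V[...,1]<.2)&(V[...,2]>.03)
    nn,l,st,c=cv2.connectedComponentsWithStats(S.astype(np.uint8))
    for j in range(1,nn):
        if st[j,4]>25:
            P=V[l==j]; z=np.percentile(P[:,2],90); t=P[P[:,2]>z-.006]; print(' tray',st[j],z,t[:,:2].mean(0),(t[:,:2].min(0)+t[:,:2].max(0))/2)
    S=(V[...,0]>.5)&(V[...,0]<.75)&(V[...,1]>-.2)&(V[...,1]<.3)&(V[...,2]>.115)
    nn,l,st,c=cv2.connectedComponentsWithStats(S.astype(np.uint8))
    for j in range(1,nn):
        if st[j,4]>15:
            P=V[l==j]; z=np.percentile(P[:,2],90); t=P[P[:,2]>z-.006]; print(' mani',st[j],z,t[:,:2].mean(0),(t[:,:2].min(0)+t[:,:2].max(0))/2)
E
```

```text
top [309 154  15  16 174] ((316.5411071777344, 161.7260284423828), 7.745042324066162) [316.3908046  162.03448276]
 bbox at z.130 [ 0.60822311 -0.15699834  0.13      ] [ 0.65397809 -0.11537077  0.13      ]
 knob [ 0.63040679 -0.13639589] 43
 flange [ 0.63056785 -0.13611407  0.13031637] 114
 tray [219 230  11  10  85] 0.05340653387774296 [0.42173285 0.14465561] [0.42038687 0.14395072]
 tray [205 236   7  15  76] 0.058394144679394806 [0.39437706 0.19304013] [0.39378191 0.19178781]
 tray [267 237  10   9  57] 0.12862365507867232 [ 0.40079934 -0.0113255 ] [ 0.40105504 -0.01103458]
 mani [309 138  15  40 315] 0.1479092281536955 [ 0.63052061 -0.13633024] [ 0.63763746 -0.13563914]
 mani [275 157  16  20 202] 0.14650791485843018 [ 0.61906365 -0.03673109] [ 0.61785304 -0.03666131]
 mani [242 160  15  20 203] 0.14702792283498248 [0.60701278 0.06225283] [0.60741647 0.06277095]
scene [218 237  18  15 203] ((226.5, 245.5), 8.860122680664062) [226.40394089 244.77339901]
 bbox at z.130 [ 0.5974782  -0.15915648  0.13      ] [ 0.65235366 -0.11522102  0.13      ]
 knob [ 0.63316809 -0.13599757] 54
 flange [ 0.62684929 -0.13679659  0.13134636] 133
 tray [269 191  12  30 164] 0.11979164541143221 [ 0.40421683 -0.01082466] [ 0.40422532 -0.01090315]
 tray [336 202   6  15  75] 0.05929061584120148 [0.39673309 0.19296753] [0.39557292 0.19214374]
 tray [319 211  11  12 109] 0.05283238561258999 [0.42311189 0.1443557 ] [0.42122217 0.14458606]
 mani [218 223  18  38 370] 0.150823870386423 [ 0.61618727 -0.13752174] [ 0.63775511 -0.13565549]
 mani [295 228  18  20 263] 0.14631272772507803 [0.6108488  0.06237927] [0.60847304 0.06215724]
 mani [257 233  18  20 264] 0.14689183287401192 [ 0.62224243 -0.03686807] [ 0.62083087 -0.0363899 ]
```

The only yellow cap is at scene (226,245) / top (316,162). Blue tubs in the top view are (345,238), with the red cap inside and 0.47 m from the base, and (433,291) at 0.55 m, so I take the first. In the tray, the bright plug is at (225,236), the black one at (204,243) and the brass nipple at (187,230). I'll move over the coupler with a wrist look.

```bash
python3 -m crank '[{"delta_pos":[0.6,-1.0,0],"rot":[0,0,0.05],"hand":60},{"delta_pos":[1.25,-2.0,0],"rot":[0,0,0.1],"hand":60},{"delta_pos":[1.9,-3.0,0],"rot":[0,0,0.15],"hand":60},{"delta_pos":[2.5,-4.0,0],"rot":[0,0,0.2],"hand":60},{"delta_pos":[3.1,-5.0,0],"rot":[0,0,0.25],"hand":60},{"delta_pos":[3.75,-6.0,0],"rot":[0,0,0.3],"hand":60},{"delta_pos":[4.4,-7.0,0],"rot":[0,0,0.35],"hand":60},{"delta_pos":[5.0,-8.0,0],"rot":[0,0,0.39],"hand":60}]'
```

```text
t: 1.15
tool_pos: [0.3711, 0.2795, 0.303]
ee_rot: [[-0.993, -0.116, 0.001], [-0.116, 0.993, 0.001], [-0.001, 0.001, -1.0]]
ft_force: [1.4, 0.1, -1.0]
gripper_width: 0.684
```

```bash
python3 - <<'E'
from h import *
f=dict(np.load('top0.npz')); g=dict(np.load('scene0.npz'))
for n,F in (('top',f),('scene',g)):
    V=cloud(F); hsv=cv2.cvtColor(F['frame'],cv2.COLOR_BGR2HSV)
    m=cv2.inRange(hsv,(8,90,60),(21,255,255))>0
    S=m&(V[...,0]>.53)&(V[...,0]<.75)&(V[...,1]>-.19)&(V[...,1]<-.09)&(V[...,2]>.09)
    P=V[S]; 
    for s in (P[P[:,0]>.64],P[P[:,0]<.62]): 
        if len(s): t=s[s[:,2]>s[:,2].max()-.012]; print(n,len(s),s.mean(0),'tip',t.mean(0))
E
```

```text
top 66 [ 0.67789497 -0.13141982  0.13533356] tip [ 0.68956062 -0.13021228  0.1423967 ]
top 38 [ 0.59213837 -0.13898732  0.14439751] tip [ 0.5800297  -0.1416284   0.15906788]
scene 43 [ 0.67837573 -0.13251365  0.1346581 ] tip [ 0.6955078  -0.13040566  0.14480381]
scene 67 [ 0.5895158  -0.13996744  0.14790053] tip [ 0.58225786 -0.13967679  0.15968376]
```

```bash
python3 -m crank '[{"delta_pos":[0.65,-1.04,0],"rot":[0,0,0],"hand":60},{"delta_pos":[1.3,-2.08,0],"rot":[0,0,0],"hand":60},{"delta_pos":[1.95,-3.1,0],"rot":[0,0,0],"hand":60},{"delta_pos":[2.6,-4.15,0],"rot":[0,0,0],"hand":60},{"delta_pos":[3.25,-5.2,0],"rot":[0,0,0],"hand":60},{"delta_pos":[3.9,-6.25,0],"rot":[0,0,0],"hand":60},{"delta_pos":[4.55,-7.3,0],"rot":[0,0,0],"hand":60},{"delta_pos":[5.2,-8.3,0],"rot":[0,0,0],"hand":60}]' | head -2
python3 -m crank '[{"delta_pos":[0.6,-1.0,0],"rot":[0,0,0],"hand":60},{"delta_pos":[1.2,-2.05,0],"rot":[0,0,0],"hand":60},{"delta_pos":[1.3,-2.1,-0.5],"rot":[0,0,0],"hand":50},{"delta_pos":[1.3,-2.1,-1.0],"rot":[0,0,0],"hand":50},{"delta_pos":[1.3,-2.1,-1.0],"rot":[0,0,0],"hand":50},{"delta_pos":[1.3,-2.1,-1.0],"rot":[0,0,0],"hand":50},{"delta_pos":[1.3,-2.1,-1.0],"rot":[0,0,0],"hand":50},{"delta_pos":[1.3,-2.1,-1.0],"rot":[0,0,0],"hand":50}]'
python3 - <<'E'
from h import *
f=grab('wrist'); cv2.imwrite('pics/w1.png',f['frame']); np.savez('w1.npz',**f)
E
```

```text
t: 1.95
tool_pos: [0.579, -0.0526, 0.3029]
t: 2.75
tool_pos: [0.6306, -0.1344, 0.264]
ee_rot: [[-0.993, -0.115, 0.002], [-0.115, 0.993, -0.0], [-0.002, -0.0, -1.0]]
ft_force: [0.4, 0.5, 0.2]
gripper_width: 0.568
```

View pics/w1.png

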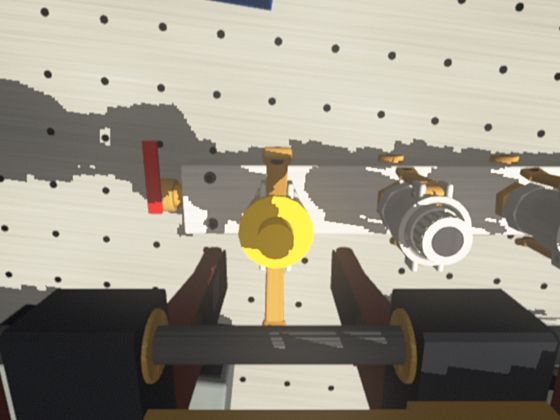

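```bash
cat > cap.py <<'E'
from h import *
import sys
f=grab('wrist'); hsv=cv2.cvtColor(f['frame'],cv2.COLOR_BGR2HSV)
m=cv2.inRange(hsv,(24,150,60),(34,255,255)); nn,l,st,c=cv2.connectedComponentsWithStats(m); i=1+np.argmax(st[1:,4])
k=max(cv2.findContours((l==i).astype(np.uint8),0,1)[0],key=len)[:,0]; print(st[i])
P=np.array([onz(f,u,v,0.130)[:2] for u,v in k],np.float32); (x,y),r_=cv2.minEnclosingCircle(P); print('flange',x,y,r_)
W=cloud(f); Q=W[l==i]; t=Q[Q[:,2]>.142]; print('knob',t.mean(0),len(t),'flange z',np.median(Q[Q[:,2]<.137][:,2]))
for lo,hi,n in((.53,.615,'near'),(.65,.73,'far')):
    b=cv2.inRange(hsv,(8,90,60),(23,255,255))>0
    S=b&(W[...,0]>lo)&(W[...,0]<hi)&(abs(W[...,1]+.136)<.03)&(W[...,2]>.1); p=W[S]
    if len(p): print(n,len(p),p.min(0),p.max(0),p.mean(0), np.polyfit(p[:,0],p[:,1],1),np.polyfit(p[:,0],p[:,2],1))
print(sensors.sense()['tool_pos'])
E
python3 cap.py
```

```text
[ 243  197   70   72 1746]
flange 0.6316930055618286 -0.13585835695266724 0.023910364136099815
knob [ 0.63367391 -0.12780051  0.1480643 ] 11 flange z 0.1326475481950756
near 6654 [ 0.57554965 -0.16533317  0.11354248] [ 0.6149923  -0.10600134  0.29535204] [ 0.60542021 -0.13500081  0.26099081] [-0.17085415 -0.03156226] [ 3.88107141 -2.08868826]
far 1023 [ 0.65625833 -0.14484063  0.12448412] [ 0.68916945 -0.12406583  0.14285815] [ 0.67312594 -0.13281824  0.13403934] [ 0.08676743 -0.19122365] [ 0.4741657  -0.18513389]
[ 0.63050667 -0.13438497  0.26366644]
```

The wrist view shows the cap at (276,232) between the fingers; it measures (0.6317,-0.1359).

```bash
python3 -m crank '[{"delta_pos":[0.03,-0.04,-0.5],"rot":[0,0,0],"hand":50},{"delta_pos":[0.03,-0.04,-0.9],"rot":[0,0,0],"hand":50},{"delta_pos":[0.03,-0.04,-1.23],"rot":[0,0,0],"hand":50},{"delta_pos":[0.03,-0.04,-1.23],"rot":[0,0,0],"hand":50},{"delta_pos":[0.03,-0.04,-1.23],"rot":[0,0,0],"hand":0},{"delta_pos":[0.03,-0.04,-1.23],"rot":[0,0,0],"hand":0},{"delta_pos":[0.03,-0.04,-1.23],"rot":[0,0,0],"hand":0},{"delta_pos":[0.03,-0.04,-1.23],"rot":[0,0,0],"hand":0}]'
python3 - <<'E'
from h import *
f=grab('wrist'); cv2.imwrite('pics/w2.png',f['frame']); print(sensors.sense()['gripper_width']*88)
E
```

```text
t: 3.65
tool_pos: [0.6317, -0.1363, 0.2141]
ee_rot: [[-0.993, -0.114, 0.001], [-0.114, 0.993, -0.0], [-0.001, -0.0, -1.0]]
ft_force: [0.7, 0.9, 2.1]
gripper_width: 0.245
21.190155906987734
```

View pics/w2.png

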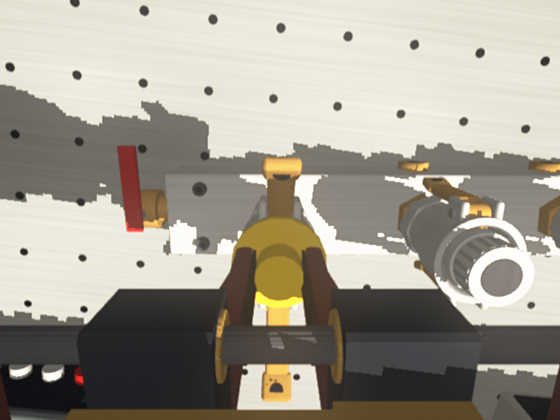

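```bash
python3 -m crank '[{"delta_pos":[0,0,0.5],"rot":[0,0,0],"hand":0},{"delta_pos":[0,0,1.4],"rot":[0,0,0],"hand":0},{"delta_pos":[0,0,2.3],"rot":[0,0,0],"hand":0},{"delta_pos":[-0.8,-0.4,2.5],"rot":[0,0,0],"hand":0},{"delta_pos":[-1.8,-0.85,2.5],"rot":[0,0,0],"hand":0},{"delta_pos":[-2.8,-1.3,2.5],"rot":[0,0,0],"hand":0},{"delta_pos":[-3.8,-1.8,2.5],"rot":[0,0,0],"hand":0},{"delta_pos":[-4.8,-2.25,2.5],"rot":[0,0,0],"hand":0}]'
python3 - <<'E'
from h import *
for n in ('scene','wrist'):
    f=grab(n); cv2.imwrite(f'pics/{n}3.png',f['frame'])
E
```

```text
t: 4.5
tool_pos: [0.4377, -0.227, 0.3137]
ee_rot: [[-0.994, -0.114, 0.001], [-0.114, 0.994, -0.0], [-0.001, -0.0, -1.0]]
ft_force: [-0.7, -0.8, -0.6]
gripper_width: 0.243
```

View pics/wrist3.png

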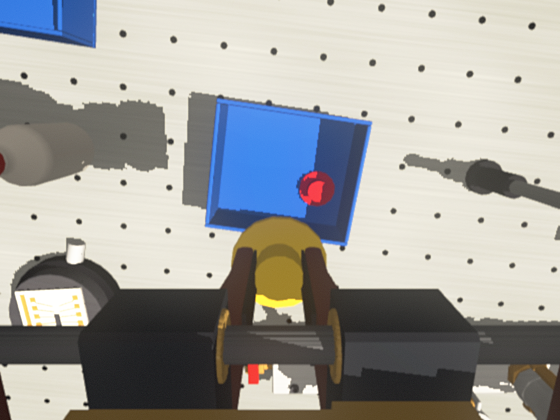

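Cap is held between the fingers (279,265); the tub rim's corners are (217,99) to (346,244), with the red cap at (316,187). I lower the cap into the -x/-y quarter.

```bash
python3 -m crank '[{"delta_pos":[-0.7,-0.25,0],"rot":[0,0,0],"hand":0},{"delta_pos":[-1.3,-0.45,-0.4],"rot":[0,0,0],"hand":0},{"delta_pos":[-1.3,-0.45,-1.4],"rot":[0,0,0],"hand":0},{"delta_pos":[-1.3,-0.45,-2.4],"rot":[0,0,0],"hand":0},{"delta_pos":[-1.3,-0.45,-3.4],"rot":[0,0,0],"hand":0},{"delta_pos":[-1.3,-0.45,-4.4],"rot":[0,0,0],"hand":0},{"delta_pos":[-1.3,-0.45,-4.95],"rot":[0,0,0],"hand":0},{"delta_pos":[-1.3,-0.45,-4.95],"rot":[0,0,0],"hand":0}]'
python3 -m crank '[{"delta_pos":[0,0,0],"rot":[0,0,0],"hand":36},{"delta_pos":[0,0,0],"rot":[0,0,0],"hand":36},{"delta_pos":[0,0,0],"rot":[0,0,0],"hand":36},{"delta_pos":[0,0,1],"rot":[0,0,0],"hand":36},{"delta_pos":[0,0,2],"rot":[0,0,0],"hand":36},{"delta_pos":[0,0,3],"rot":[0,0,0],"hand":36},{"delta_pos":[0,0,4],"rot":[0,0,0],"hand":50},{"delta_pos":[0,0,5],"rot":[0,0,0],"hand":50}]'
python3 - <<'E'
from h import *
f=grab('wrist'); cv2.imwrite('pics/w4.png',f['frame'])
E
```

```text
t: 5.4
tool_pos: [0.3865, -0.2434, 0.1131]
ee_rot: [[-0.993, -0.114, -0.005], [-0.114, 0.993, 0.002], [0.004, 0.002, -1.0]]
ft_force: [0.9, 0.3, 0.4]
gripper_width: 0.24
t: 6.2
tool_pos: [0.387, -0.2442, 0.3183]
ee_rot: [[-0.994, -0.114, 0.002], [-0.114, 0.994, -0.0], [-0.002, -0.001, -1.0]]
ft_force: [1.2, -0.7, 0.5]
gripper_width: 0.548
```

View pics/w4.png

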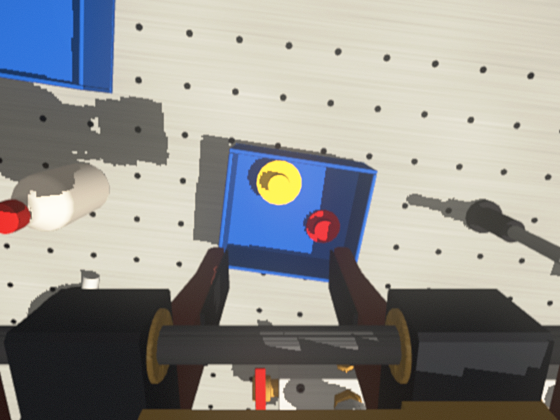

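The yellow cap stands in the tub at (278,183), beside the red cap. On to the tray.

```bash
python3 -m crank '[{"delta_pos":[0.1,1.2,0],"rot":[0,0,-0.06],"hand":55},{"delta_pos":[0.2,2.4,0],"rot":[0,0,-0.12],"hand":55},{"delta_pos":[0.3,3.6,0],"rot":[0,0,-0.18],"hand":55},{"delta_pos":[0.4,4.8,0],"rot":[0,0,-0.24],"hand":55},{"delta_pos":[0.5,6.0,0],"rot":[0,0,-0.3],"hand":55},{"delta_pos":[0.6,7.2,0],"rot":[0,0,-0.36],"hand":55},{"delta_pos":[0.7,8.4,0],"rot":[0,0,-0.42],"hand":55},{"delta_pos":[0.85,9.6,0],"rot":[0,0,-0.42],"hand":55}]'
python3 -m crank '[{"delta_pos":[0,0.1,-0.5],"rot":[0,0,0],"hand":50},{"delta_pos":[0,0.1,-1],"rot":[0,0,0],"hand":50},{"delta_pos":[0,0.1,-2],"rot":[0,0,0],"hand":50},{"delta_pos":[0,0.1,-2.5],"rot":[0,0,0],"hand":50},{"delta_pos":[0,0.1,-2.5],"rot":[0,0,0],"hand":50},{"delta_pos":[0,0.1,-2.5],"rot":[0,0,0],"hand":50},{"delta_pos":[0,0.1,-2.5],"rot":[0,0,0],"hand":50},{"delta_pos":[0,0.1,-2.5],"rot":[0,0,0],"hand":50}]'
cat > plug.py <<'E'
from h import *
f=grab('wrist'); cv2.imwrite('pics/w5.png',f['frame']); W=cloud(f)
S=(W[...,0]>.395)&(W[...,0]<.445)&(W[...,1]>.115)&(W[...,1]<.168)&(W[...,2]>.046)&(W[...,2]<.058)
nn,l,st,c=cv2.connectedComponentsWithStats(S.astype(np.uint8)); i=1+np.argmax(st[1:,4]); print(st[i])
k=max(cv2.findContours((l==i).astype(np.uint8),0,1)[0],key=len)[:,0]
P=np.array([onz(f,u,v,0.0505)[:2] for u,v in k],np.float32); print(cv2.minEnclosingCircle(P),np.median(W[l==i],0))
print(sensors.sense()['tool_pos'])
E
python3 plug.py
```

```text
t: 7.05
tool_pos: [0.4211, 0.1416, 0.3166]
ee_rot: [[-0.953, 0.303, 0.002], [0.303, 0.953, 0.001], [-0.002, 0.002, -1.0]]
ft_force: [1.4, 0.0, 0.1]
gripper_width: 0.625
t: 7.85
tool_pos: [0.4221, 0.144, 0.2168]
ee_rot: [[-0.954, 0.301, 0.002], [0.301, 0.954, 0.001], [-0.002, 0.002, -1.0]]
ft_force: [-0.2, -0.5, -0.1]
gripper_width: 0.568
[ 258  195   42   42 1363]
((0.4205905795097351, 0.14407524466514587), 0.015659859403967857) [0.42027066 0.14452866 0.05218032]
[0.4219471  0.14400137 0.21663   ]
```

View pics/w5.png

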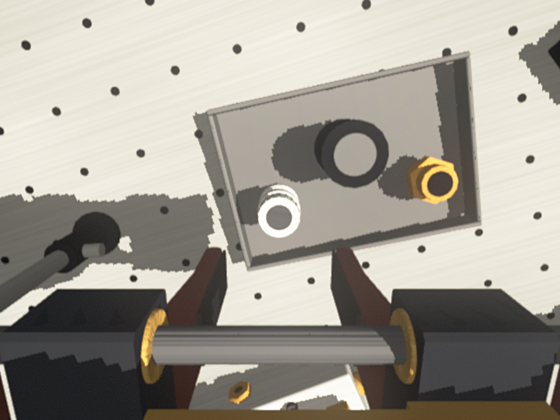

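The bright plug is at (279,217), the black one at (352,153) and the nipple at (435,182). The choice is right and the fingers straddle it clear of the others.

```bash
python3 -m crank '[{"delta_pos":[-0.03,0,-0.8],"rot":[0,0,0],"hand":50},{"delta_pos":[-0.03,0,-1.6],"rot":[0,0,0],"hand":50},{"delta_pos":[-0.03,0,-2.2],"rot":[0,0,0],"hand":50},{"delta_pos":[-0.03,0,-2.48],"rot":[0,0,0],"hand":50},{"delta_pos":[-0.03,0,-2.48],"rot":[0,0,0],"hand":50},{"delta_pos":[-0.03,0,-2.48],"rot":[0,0,0],"hand":0},{"delta_pos":[-0.03,0,-2.48],"rot":[0,0,0],"hand":0},{"delta_pos":[-0.03,0,-2.48],"rot":[0,0,0],"hand":0}]'
python3 -m crank '[{"delta_pos":[0,0,0],"rot":[0,0,0],"hand":0},{"delta_pos":[0,0,0.5],"rot":[0,0,0],"hand":0},{"delta_pos":[0,0,1.2],"rot":[0,0,0],"hand":0},{"delta_pos":[0,0,2.2],"rot":[0,0,0],"hand":0},{"delta_pos":[0,0,3.2],"rot":[0,0,0],"hand":0},{"delta_pos":[0,0,4.2],"rot":[0,0,0],"hand":0},{"delta_pos":[0,0,4.5],"rot":[0,0,0],"hand":0},{"delta_pos":[0,0,4.5],"rot":[0,0,0],"hand":0}]'
python3 - <<'E'
from h import *
f=grab('wrist'); cv2.imwrite('pics/w6.png',f['frame'])
E
```

```text
t: 8.7
tool_pos: [0.4208, 0.144, 0.1173]
ee_rot: [[-0.954, 0.301, 0.002], [0.301, 0.954, 0.001], [-0.001, 0.001, -1.0]]
ft_force: [0.1, 0.7, 0.9]
gripper_width: 0.336
t: 9.5
tool_pos: [0.4208, 0.144, 0.2978]
ee_rot: [[-0.954, 0.301, 0.003], [0.301, 0.954, 0.002], [-0.003, 0.003, -1.0]]
ft_force: [0.5, 0.1, -2.1]
gripper_width: 0.321
```

View pics/w6.png

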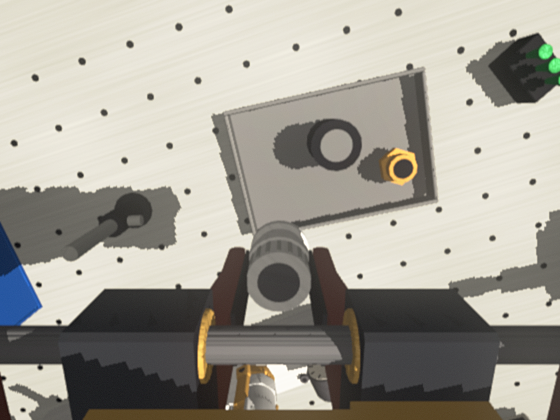

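```bash
python3 -m crank '[{"delta_pos":[0.8,-0.85,0],"rot":[0,0,0.06],"hand":0},{"delta_pos":[1.6,-1.7,0],"rot":[0,0,0.12],"hand":0},{"delta_pos":[2.4,-2.6,0],"rot":[0,0,0.18],"hand":0},{"delta_pos":[3.2,-3.45,0],"rot":[0,0,0.24],"hand":0},{"delta_pos":[4.0,-4.3,0],"rot":[0,0,0.3],"hand":0},{"delta_pos":[4.8,-5.2,0],"rot":[0,0,0.36],"hand":0},{"delta_pos":[5.6,-6.1,0],"rot":[0,0,0.42],"hand":0},{"delta_pos":[6.4,-7.0,0],"rot":[0,0,0.42],"hand":0}]'
python3 -m crank '[{"delta_pos":[0.05,0,0],"rot":[0,0,0],"hand":0},{"delta_pos":[0.05,0,0],"rot":[0,0,0],"hand":0},{"delta_pos":[0.05,0,0],"rot":[0,0,0],"hand":0},{"delta_pos":[0.05,0,0],"rot":[0,0,0],"hand":0},{"delta_pos":[0.05,0,0],"rot":[0,0,0],"hand":0},{"delta_pos":[0.05,0,0],"rot":[0,0,0],"hand":0},{"delta_pos":[0.05,0,0],"rot":[0,0,0],"hand":0},{"delta_pos":[0.05,0,0],"rot":[0,0,0],"hand":0}]'
python3 - <<'E'
from h import *
f=grab('wrist'); cv2.imwrite('pics/w7.png',f['frame']); np.savez('w7.npz',**f)
p=proj(f,(.6317,-.1359,.127)); print(p)
u,v=map(int,p); y0=max(v-60,0);x0=max(u-60,0)
cv2.imwrite('pics/w7c.png',cv2.resize(f['frame'][y0:v+60,x0:u+60],None,fx=5,fy=5,interpolation=cv2.INTER_CUBIC)); print(x0,y0)
E
```

```text
t: 10.35
tool_pos: [0.6765, -0.1377, 0.2926]
ee_rot: [[-0.993, -0.116, -0.004], [-0.116, 0.993, 0.001], [0.004, 0.001, -1.0]]
ft_force: [0.3, 0.2, -0.6]
gripper_width: 0.321
t: 11.15
tool_pos: [0.6782, -0.136, 0.2966]
ee_rot: [[-0.993, -0.114, 0.0], [-0.114, 0.993, 0.0], [-0.0, 0.0, -1.0]]
ft_force: [0.0, -0.3, -1.3]
gripper_width: 0.323
(np.float64(287.0745744739833), np.float64(151.90722664003866))
227 91
```

View pics/w7.png

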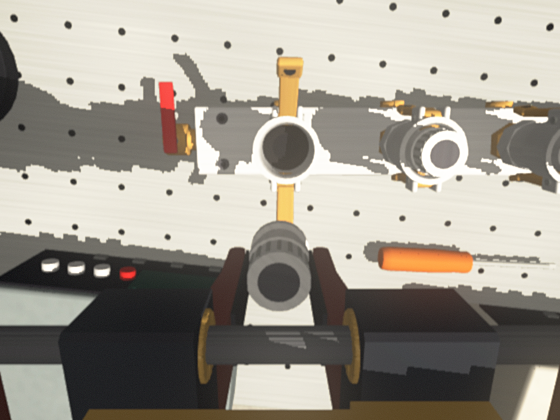

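View pics/w7c.png

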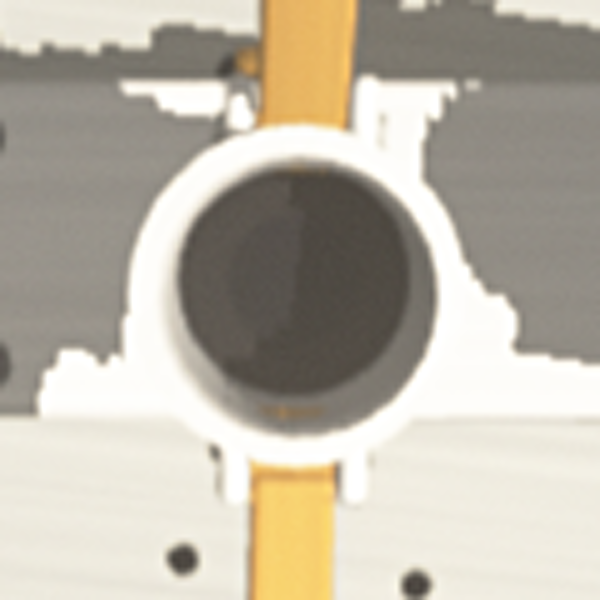

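```bash
python3 - <<'E'
from h import *
f=dict(np.load('w7.npz')); W=cloud(f)
gray=cv2.cvtColor(f['frame'],cv2.COLOR_BGR2GRAY)
# bore inner edge: radial search for dark->bright from centre
for name,c0,z,rg in (('mouth',(287.0,150.),.127,(15,42)),):
    pts=[]
    G=cv2.GaussianBlur(gray,(3,3),0).astype(float)
    for a in np.arange(0,2*np.pi,.05):
        rr=np.arange(rg[0],rg[1],.25); p=np.stack([c0[0]+rr*np.cos(a),c0[1]+rr*np.sin(a)],-1).astype(np.float32)
        s=cv2.remap(G.astype(np.float32),p[None,:,0],p[None,:,1],1)[0]
        j=np.argmax(s>220); pts.append(p[j])
    e=cv2.fitEllipse(np.array(pts)); print(e, onz(f,*e[0],z))
    P=np.array([onz(f,*q,z)[:2] for q in pts],np.float32); print(cv2.minEnclosingCircle(P)); 
    A=np.c_[2*P,np.ones(len(P))]; s=np.linalg.lstsq(A,(P**2).sum(1),rcond=None)[0]; print('fit',s[:2],np.sqrt(s[2]+s[0]**2+s[1]**2))
S=(np.hypot(W[...,0]-.631,W[...,1]+.136)<.03)&(abs(W[...,2]-.128)<.005); P=W[S]; print('rim depth',(P.min(0)+P.max(0))/2,P.mean(0),P.max(0)-P.min(0),len(P))
print(proj(f,(.6782,-.136,.2298)))
S=(abs(W[...,2]-.231)<.006)&(np.hypot(W[...,0]-.678,W[...,1]+.136)<.025); ys,xs=np.nonzero(S); P=W[S];print(len(xs),xs.min(),xs.max(),ys.min(),ys.max(),(P.min(0)+P.max(0))/2,P.max(0)-P.min(0))
E
```

```text
((287.1365051269531, 149.95816040039062), (54.971012115478516, 57.003971099853516), 6.493919849395752) [ 0.63038075 -0.13601668  0.127     ]
((0.6307746171951294, -0.1364767849445343), 0.019518038257956505)
fit [ 0.63077143 -0.13597363] 0.019082395962672315
rim depth [ 0.63118108 -0.13680595  0.12798908] [ 0.63067034 -0.13663564  0.12760545] [0.05959635 0.04530803 0.00996982] 2081
(np.float64(279.7714826728288), np.float64(279.63972047101555))
3914 228 332 245 310 [ 0.67804315 -0.13724888  0.23099191] [0.02992168 0.04435063 0.01195859]
```

```bash
python3 -m crank '[{"delta_pos":[-0.6,0,0],"rot":[0,0,0],"hand":0},{"delta_pos":[-1.1,0,0],"rot":[0,0,0],"hand":0},{"delta_pos":[-1.19,0,0],"rot":[0,0,0],"hand":0},{"delta_pos":[-1.19,0,-0.3],"rot":[0,0,0],"hand":0},{"delta_pos":[-1.19,0,-0.7],"rot":[0,0,0],"hand":0},{"delta_pos":[-1.19,0,-1.1],"rot":[0,0,0],"hand":0},{"delta_pos":[-1.19,0,-1.28],"rot":[0,0,0],"hand":0},{"delta_pos":[-1.19,0,-1.28],"rot":[0,0,0],"hand":0}]'
python3 - <<'E'
from h import *
f=grab('wrist'); cv2.imwrite('pics/w8.png',f['frame'])
f=grab('scene'); cv2.imwrite('pics/s8.png',cv2.resize(f['frame'][190:290,170:310],None,fx=5,fy=5,interpolation=cv2.INTER_CUBIC))
E
```

```text
t: 12.0
tool_pos: [0.6305, -0.1359, 0.2432]
ee_rot: [[-0.993, -0.114, -0.003], [-0.114, 0.993, 0.0], [0.003, 0.001, -1.0]]
ft_force: [0.1, -0.2, -1.5]
gripper_width: 0.318
```

View pics/w8.png

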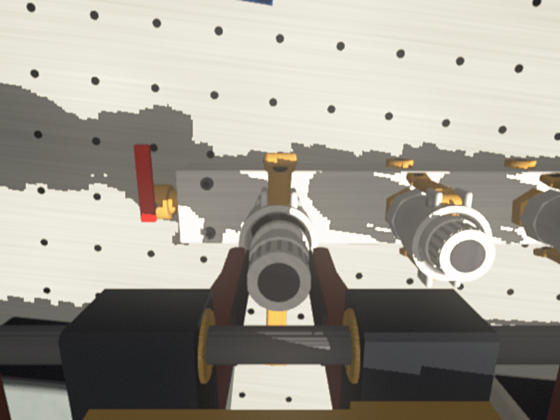

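View pics/s8.png

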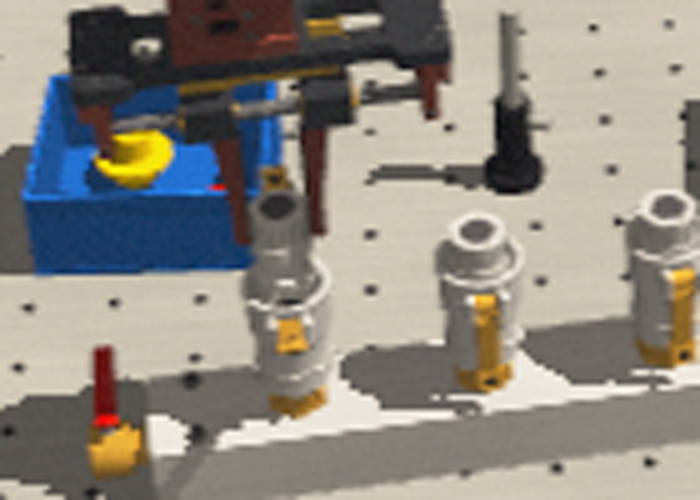

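```bash
python3 - <<'E'
from h import *
f=grab('scene'); im=f['frame'][215:265,205:250]; s=12
a=cv2.resize(im,None,fx=s,fy=s,interpolation=cv2.INTER_CUBIC)
def C(x,y,z,rad,col):
    q=[proj(f,(x+rad*np.cos(t),y+rad*np.sin(t),z)) for t in np.arange(0,6.3,.15)]
    q=np.array([[(u-205+.5)*s,(v-215+.5)*s] for u,v in q]).astype(np.int32); cv2.polylines(a,[q],True,col,1)
C(.6308,-.1362,.127,.0225,(0,0,255)); C(.6305,-.1359,.2432-.0668,.0145,(0,255,0)); C(.6305,-.1359,.2432-.0668-.016,.016,(255,0,0))
cv2.imwrite('pics/s9.png',a)
E
```

```text
(no output)
```

View pics/s9.png

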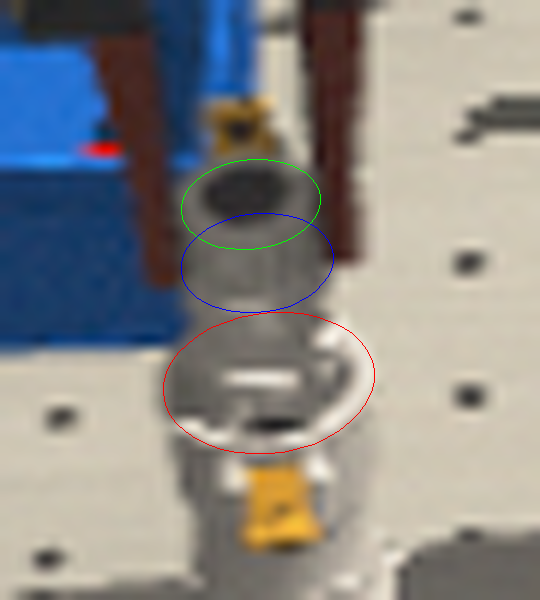

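The predicted circles (mouth red, head green) fit the picture to within about 1 mm. I insert gradually.

```bash
python3 -m crank '[{"delta_pos":[0,0,-0.08],"rot":[0,0,0],"hand":0},{"delta_pos":[0,0,-0.16],"rot":[0,0,0],"hand":0},{"delta_pos":[0,0,-0.24],"rot":[0,0,0],"hand":0},{"delta_pos":[0,0,-0.32],"rot":[0,0,0],"hand":0},{"delta_pos":[0,0,-0.38],"rot":[0,0,0],"hand":0},{"delta_pos":[0,0,-0.38],"rot":[0,0,0],"hand":0},{"delta_pos":[0,0,-0.38],"rot":[0,0,0],"hand":0},{"delta_pos":[0,0,-0.38],"rot":[0,0,0],"hand":0}]'
```

```text
t: 12.95
tool_pos: [0.6307, -0.1363, 0.23]
ee_rot: [[-0.993, -0.114, 0.0], [-0.114, 0.993, -0.0], [-0.0, -0.0, -1.0]]
ft_force: [-0.2, -0.5, -0.3]
gripper_width: 0.32
```

```bash
python3 -m crank '[{"delta_pos":[0,0,-0.1],"rot":[0,0,0],"hand":0},{"delta_pos":[0,0,-0.2],"rot":[0,0,0],"hand":0},{"delta_pos":[0,0,-0.3],"rot":[0,0,0],"hand":0},{"delta_pos":[0,0,-0.36],"rot":[0,0,0],"hand":0},{"delta_pos":[0,0,-0.4],"rot":[0,0,0],"hand":0},{"delta_pos":[0,0,-0.43],"rot":[0,0,0],"hand":0},{"delta_pos":[0,0,-0.45],"rot":[0,0,0],"hand":0},{"delta_pos":[0,0,-0.45],"rot":[0,0,0],"hand":0}]'
```

```text
t: 13.75
tool_pos: [0.6307, -0.1363, 0.2119]
ee_rot: [[-0.993, -0.114, 0.0], [-0.114, 0.993, 0.0], [-0.0, 0.0, -1.0]]
ft_force: [-0.9, 0.7, -0.1]
gripper_width: 0.322
```

```bash
python3 -m crank '[{"delta_pos":[0,0,-0.02],"rot":[0,0,0],"hand":0},{"delta_pos":[0,0,-0.03],"rot":[0,0,0],"hand":0},{"delta_pos":[0,0,-0.04],"rot":[0,0,0],"hand":0},{"delta_pos":[0,0,-0.04],"rot":[0,0,0],"hand":0},{"delta_pos":[0,0,-0.04],"rot":[0,0,0],"hand":0},{"delta_pos":[0,0,-0.04],"rot":[0,0,0],"hand":0},{"delta_pos":[0,0,-0.04],"rot":[0,0,0],"hand":0},{"delta_pos":[0,0,-0.04],"rot":[0,0,0],"hand":0}]'
```

```text
t: 14.55
tool_pos: [0.631, -0.1362, 0.2118]
ee_rot: [[-0.993, -0.114, 0.002], [-0.114, 0.993, 0.0], [-0.002, -0.0, -1.0]]
ft_force: [-2.6, 1.4, 8.8]
gripper_width: 0.32
```

Contact at TCP z 0.2118, exactly as predicted (8.8 N up). I release and look.

```bash
python3 -m crank '[{"delta_pos":[0,0,0],"rot":[0,0,0],"hand":45},{"delta_pos":[0,0,0],"rot":[0,0,0],"hand":45},{"delta_pos":[0,0,0],"rot":[0,0,0],"hand":45},{"delta_pos":[0,0,0.3],"rot":[0,0,0],"hand":45},{"delta_pos":[0,0,1],"rot":[0,0,0],"hand":45},{"delta_pos":[0,0,1.8],"rot":[0,0,0],"hand":45},{"delta_pos":[0,0,2.2],"rot":[0,0,0],"hand":45},{"delta_pos":[0,0,2.2],"rot":[0,0,0],"hand":45}]'
python3 - <<'E'
from h import *
f=grab('wrist'); cv2.imwrite('pics/w10.png',f['frame']); W=cloud(f)
S=(np.hypot(W[...,0]-.631,W[...,1]+.136)<.016)&(W[...,2]>.138)&(W[...,2]<.16);P=W[S];print(len(P),np.median(P,0),P.std(0))
t=P[P[:,2]>np.median(P[:,2])-.004]; print((t.max(0)+t.min(0))/2,t.max(0)-t.min(0)); A=np.c_[t[:,:2],np.ones(len(t))]; print('tilt',np.linalg.lstsq(A,t[:,2],rcond=None)[0])
f=grab('scene'); cv2.imwrite('pics/s10.png',cv2.resize(f['frame'][190:290,170:310],None,fx=5,fy=5,interpolation=cv2.INTER_CUBIC))
E
```

```text
t: 15.35
tool_pos: [0.6317, -0.1367, 0.3018]
ee_rot: [[-0.993, -0.114, 0.005], [-0.114, 0.994, -0.001], [-0.005, -0.001, -1.0]]
ft_force: [-0.3, -0.1, -0.6]
gripper_width: 0.515
1498 [ 0.62930608 -0.13633077  0.1466683 ] [0.00768348 0.00740104 0.00159204]
[ 0.63063962 -0.13615231  0.14588314] [0.0299463  0.02975439 0.00637075]
tilt [0.01491831 0.00362907 0.13774932]
```

View pics/w10.png

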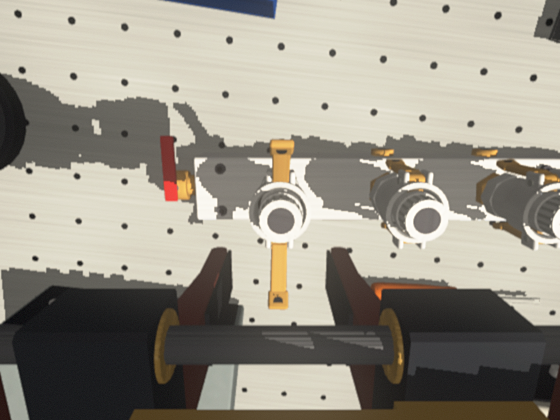

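View pics/s10.png

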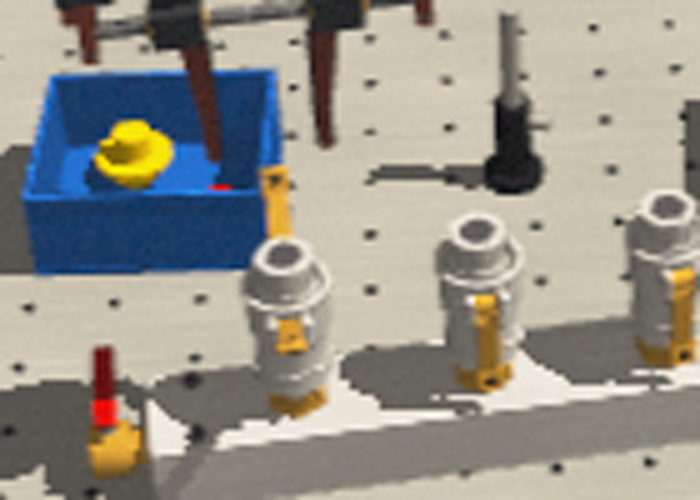

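Plug is home: wrist shows the head at (281,212), top level at z≈0.146. The arms are still up, with tips at (283,147) and (278,300). Now turn the hand 90° to straddle both arms.

```bash
python3 - <<'E'
from h import *
s=sensors.sense(); print(np.round(s['joint_positions'],3))
E
```

```text
[-0.029  0.452  0.238  1.563 -0.114  1.141  1.918]
```

```bash
python3 -m crank '[{"delta_pos":[0,0,0],"rot":[0,0,-0.15],"hand":87},{"delta_pos":[0,0,0],"rot":[0,0,-0.3],"hand":87},{"delta_pos":[0,0,0],"rot":[0,0,-0.45],"hand":87},{"delta_pos":[0,0,0],"rot":[0,0,-0.6],"hand":87},{"delta_pos":[0,0,0],"rot":[0,0,-0.75],"hand":87},{"delta_pos":[0,0,0],"rot":[0,0,-0.9],"hand":87},{"delta_pos":[0,0,0],"rot":[0,0,-1.05],"hand":87},{"delta_pos":[0,0,0],"rot":[0,0,-1.2],"hand":87}]'
python3 -m crank '[{"delta_pos":[0,0,0],"rot":[0,0,-0.15],"hand":87.5},{"delta_pos":[0,0,0],"rot":[0,0,-0.3],"hand":87.5},{"delta_pos":[0,0,0],"rot":[0,0,-0.37],"hand":87.5},{"delta_pos":[0,0,-0.3],"rot":[0,0,-0.37],"hand":87.5},{"delta_pos":[0,0,-0.6],"rot":[0,0,-0.37],"hand":87.5},{"delta_pos":[0,0,-0.6],"rot":[0,0,-0.37],"hand":87.5},{"delta_pos":[0,0,-0.6],"rot":[0,0,-0.37],"hand":87.5},{"delta_pos":[0,0,-0.6],"rot":[0,0,-0.37],"hand":87.5}]'
cat > look.py <<'E'
from h import *
import sys
t=sys.argv[1]
f=grab('wrist'); cv2.imwrite(f'pics/w{t}.png',f['frame'])
f=grab('scene'); cv2.imwrite(f'pics/s{t}.png',cv2.resize(f['frame'][180:290,170:310],None,fx=5,fy=5,interpolation=cv2.INTER_CUBIC))
E
python3 look.py 11
```

```text
t: 16.25
tool_pos: [0.63, -0.1361, 0.2965]
ee_rot: [[-0.461, 0.888, -0.003], [0.888, 0.461, 0.0], [0.001, -0.002, -1.0]]
ft_force: [-0.2, -0.3, 0.3]
gripper_width: 0.992
t: 17.05
tool_pos: [0.6307, -0.1364, 0.2743]
ee_rot: [[-0.115, 0.993, 0.0], [0.993, 0.115, -0.0], [-0.0, 0.0, -1.0]]
ft_force: [-0.3, -0.8, -0.0]
gripper_width: 1.0
```

View pics/w11.png

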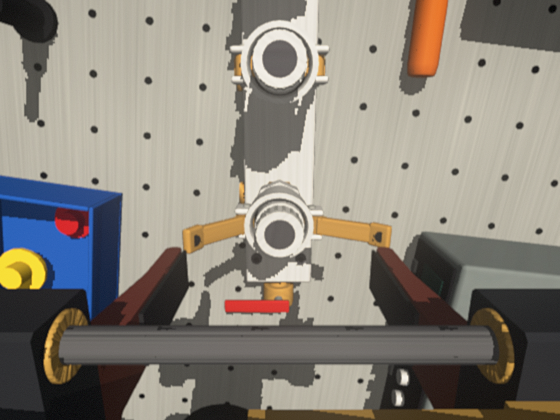

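View pics/s11.png

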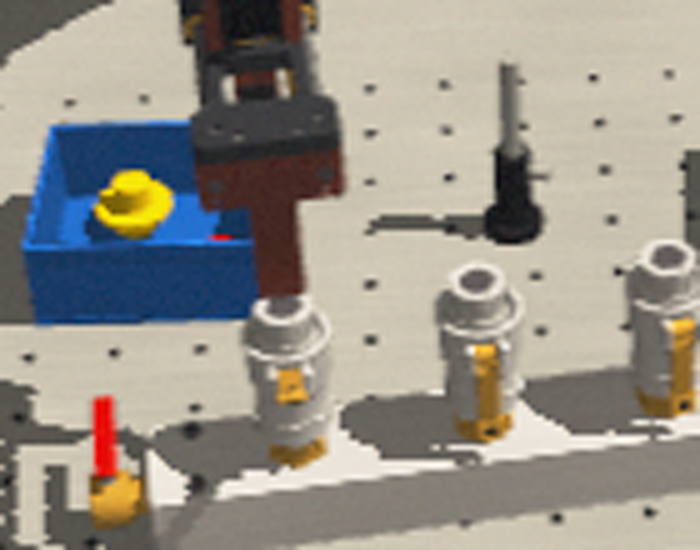

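```bash
python3 - <<'E'
from h import *
f=dict(np.load('top0.npz')); W=cloud(f); 
S=(W[...,0]>.66)&(W[...,0]<.95)&(W[...,1]<-.08)&(W[...,1]>-.35)&(W[...,2]>.03); ys,xs=np.nonzero(S); m=(ys<130); P=W[ys[m],xs[m]]; print(P.min(0),P.max(0)); 
Q=P[P[:,2]>.06]; print(Q.min(0),Q.max(0))
E
```

```text
[ 0.76300355 -0.34993538  0.03019287] [ 0.93527195 -0.15922602  0.10759094]
[ 0.76300355 -0.34993538  0.06006921] [ 0.93527195 -0.15922602  0.10759094]
```

```bash
python3 -m crank '[{"delta_pos":[0,0,-0.4],"rot":[0,0,0],"hand":87.5},{"delta_pos":[0,0,-0.8],"rot":[0,0,0],"hand":87.5},{"delta_pos":[0,0,-1.1],"rot":[0,0,0],"hand":87.5},{"delta_pos":[0,0,-1.4],"rot":[0,0,0],"hand":87.5},{"delta_pos":[0,0,-1.6],"rot":[0,0,0],"hand":87.5},{"delta_pos":[0,0,-1.8],"rot":[0,0,0],"hand":87.5},{"delta_pos":[0,0,-2.0],"rot":[0,0,0],"hand":87.5},{"delta_pos":[0,0,-2.0],"rot":[0,0,0],"hand":87.5}]'
python3 look.py 12
```

```text
t: 17.95
tool_pos: [0.6308, -0.1363, 0.1936]
ee_rot: [[-0.115, 0.993, 0.0], [0.993, 0.115, -0.0], [-0.0, 0.0, -1.0]]
ft_force: [-0.1, 0.2, 1.2]
gripper_width: 0.998
```

View pics/w12.png

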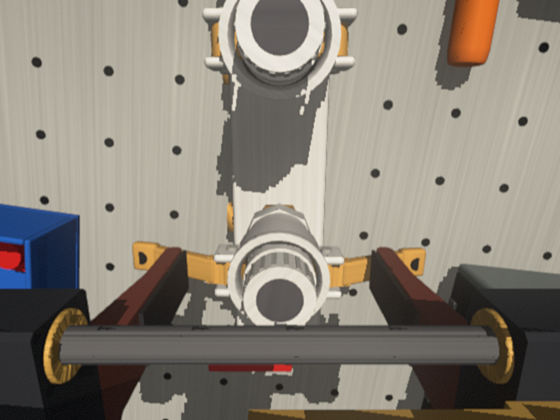

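View pics/s12.png

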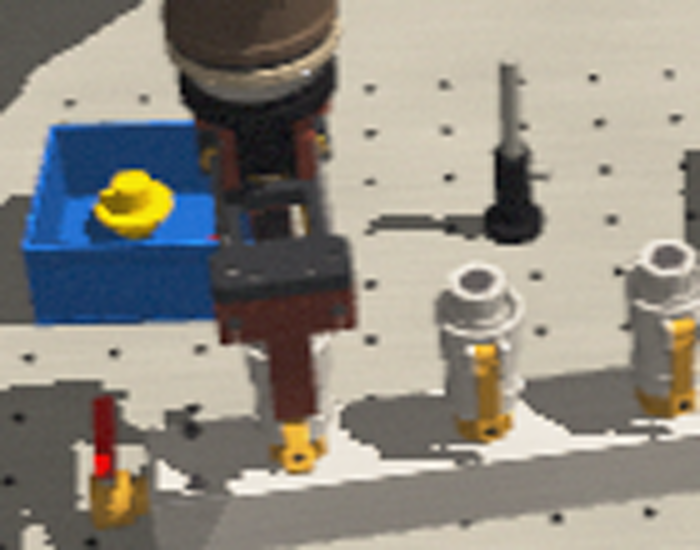

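Both arms are being pushed down together under the fingers, with tips at (145,255) and (413,262). Continue.

```bash
python3 -m crank '[{"delta_pos":[0,0,-0.15],"rot":[0,0,0],"hand":87.5},{"delta_pos":[0,0,-0.3],"rot":[0,0,0],"hand":87.5},{"delta_pos":[0,0,-0.45],"rot":[0,0,0],"hand":87.5},{"delta_pos":[0,0,-0.6],"rot":[0,0,0],"hand":87.5},{"delta_pos":[0,0,-0.75],"rot":[0,0,0],"hand":87.5},{"delta_pos":[0,0,-0.75],"rot":[0,0,0],"hand":87.5},{"delta_pos":[0,0,-0.75],"rot":[0,0,0],"hand":87.5},{"delta_pos":[0,0,-0.75],"rot":[0,0,0],"hand":87.5}]'
python3 look.py 13
```

```text
t: 18.85
tool_pos: [0.6304, -0.1362, 0.164]
ee_rot: [[-0.115, 0.993, -0.001], [0.993, 0.115, 0.0], [0.0, -0.001, -1.0]]
ft_force: [0.5, 0.4, -0.7]
gripper_width: 0.996
```

View pics/w13.png

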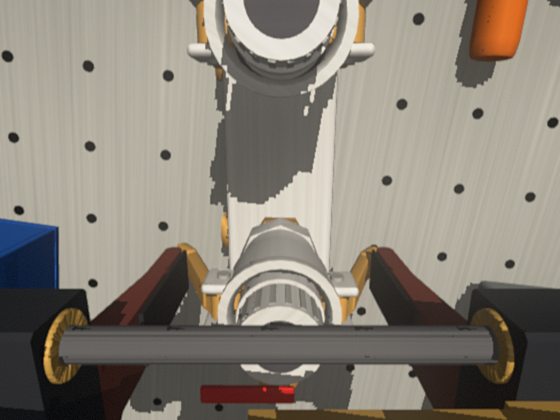

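View pics/s13.png

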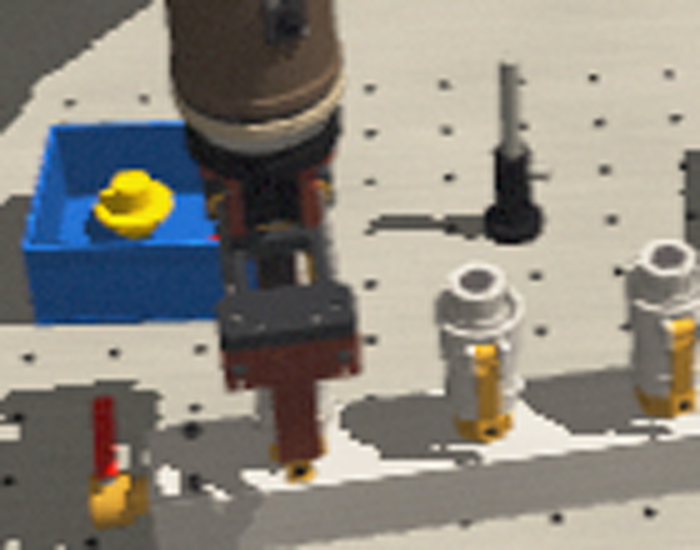

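Both arms now slope symmetrically inside the fingers, tips at (183,250) and (373,250). Close to squeeze them home.

```bash
python3 -m crank '[{"delta_pos":[0,0,0],"rot":[0,0,0],"hand":75},{"delta_pos":[0,0,0],"rot":[0,0,0],"hand":65},{"delta_pos":[0,0,0],"rot":[0,0,0],"hand":55},{"delta_pos":[0,0,0],"rot":[0,0,0],"hand":50},{"delta_pos":[0,0,0],"rot":[0,0,0],"hand":50},{"delta_pos":[0,0,0],"rot":[0,0,0],"hand":50},{"delta_pos":[0,0,0],"rot":[0,0,0],"hand":50},{"delta_pos":[0,0,0],"rot":[0,0,0],"hand":50}]'
python3 look.py 14
```

```text
t: 19.75
tool_pos: [0.6307, -0.1361, 0.1639]
ee_rot: [[-0.115, 0.993, -0.0], [0.993, 0.115, 0.0], [0.0, -0.0, -1.0]]
ft_force: [3.6, -0.2, -8.4]
gripper_width: 0.65
```

View pics/w14.png

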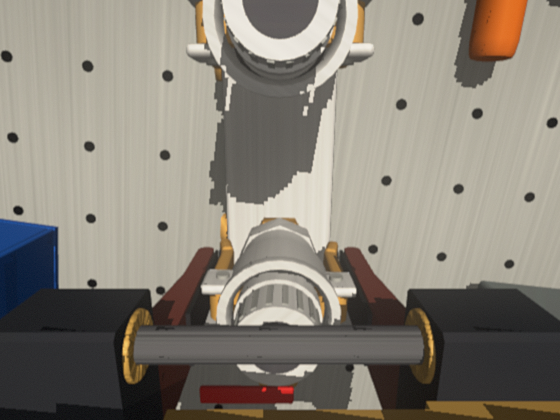

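Width 57 mm matches the 58 mm given for both arms flat. Open, rise and check.

```bash
python3 -m crank '[{"delta_pos":[0,0,0],"rot":[0,0,0],"hand":80},{"delta_pos":[0,0,0],"rot":[0,0,0],"hand":80},{"delta_pos":[0,0,0],"rot":[0,0,0],"hand":80},{"delta_pos":[0,0,0.5],"rot":[0,0,0],"hand":80},{"delta_pos":[0,0,1.2],"rot":[0,0,0],"hand":80},{"delta_pos":[0,0,2.2],"rot":[0,0,0],"hand":80},{"delta_pos":[0,0,3.2],"rot":[0,0,0],"hand":80},{"delta_pos":[0,0,3.7],"rot":[0,0,0],"hand":80}]'
python3 -m crank '[{"delta_pos":[0,0,0],"rot":[0,0,0],"hand":80},{"delta_pos":[0,0,0],"rot":[0,0,0],"hand":80},{"delta_pos":[0,0,0],"rot":[0,0,0],"hand":80},{"delta_pos":[0,0,0],"rot":[0,0,0],"hand":80},{"delta_pos":[0,0,0],"rot":[0,0,0],"hand":80},{"delta_pos":[0,0,0],"rot":[0,0,0],"hand":80},{"delta_pos":[0,0,0],"rot":[0,0,0],"hand":80},{"delta_pos":[0,0,0],"rot":[0,0,0],"hand":80}]'|tail -2
python3 look.py 15
python3 - <<'E'
from h import *
f=grab('wrist'); W=cloud(f)
S=(np.hypot(W[...,0]-.631,W[...,1]+.136)<.016)&(W[...,2]>.138)&(W[...,2]<.16);P=W[S]
t=P[P[:,2]>np.median(P[:,2])-.004]; print('plug',np.median(t,0),(t.max(0)+t.min(0))/2)
g=grab('scene'); t=grab('top')
for n,F in(('scene',g),('top',t)):
    V=cloud(F); hsv=cv2.cvtColor(F['frame'],cv2.COLOR_BGR2HSV); m=cv2.inRange(hsv,(22,150,60),(33,255,255)); nn,l,st,c=cv2.connectedComponentsWithStats(m); i=1+np.argmax(st[1:,4]); print(n,'cap',np.nanmean(V[l==i],0),np.nanmax(V[l==i][:,2]))
cv2.imwrite('pics/t15.png',cv2.resize(t['frame'][130:270,160:360],None,fx=4,fy=4,interpolation=cv2.INTER_CUBIC))
E
```

```text
t: 20.65
tool_pos: [0.6312, -0.137, 0.3165]
ee_rot: [[-0.114, 0.993, 0.005], [0.993, 0.114, -0.001], [-0.001, 0.005, -1.0]]
ft_force: [0.1, 1.4, -0.2]
gripper_width: 0.908
ft_force: [0.2, 0.1, -0.1]
gripper_width: 0.912
plug [ 0.63003101 -0.13505769  0.14679273] [ 0.6302037  -0.13548182  0.14622913]
scene cap [ 0.39126049 -0.2442704   0.02692627] 0.041931867262493504
top cap [ 0.38521891 -0.24449241  0.02646253] 0.04392690266054806
```

View pics/w15.png

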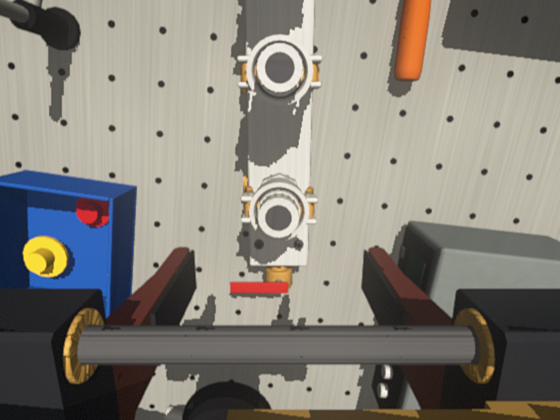

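View pics/s15.png

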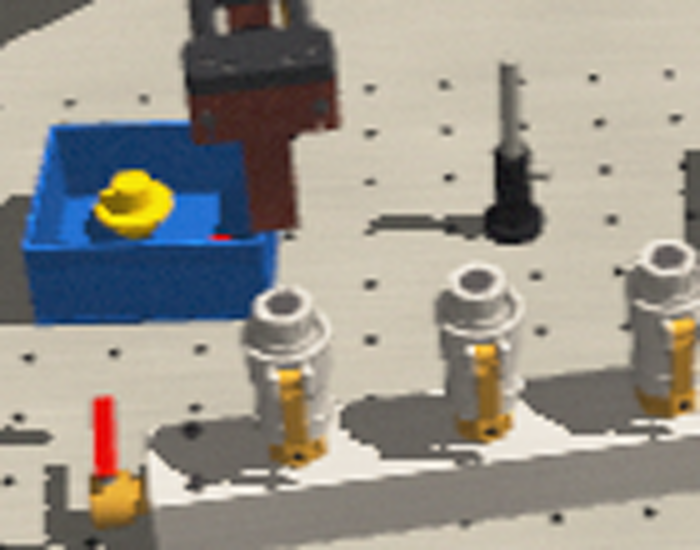

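View pics/t15.png

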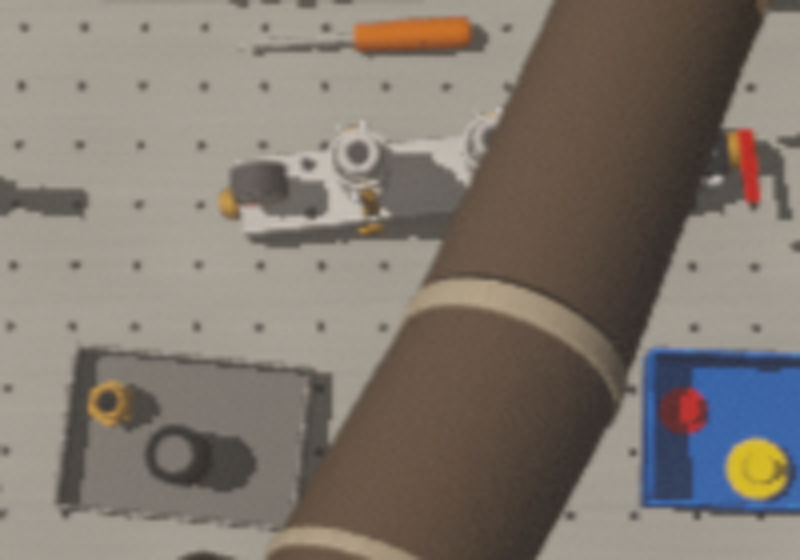

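Both arms lie flat like the locked neighbours', the cap is in the tub (45,257 in the wrist view), and the tray's other parts are unmoved. Handing in.

```bash
python3 -c "
from rig import r
print(r.finish_job())"
```

```text
the job is handed in; nothing more can be done
None
```

I finished the job and handed it in at about 22 s of the 61 s allowed. No verdict was reported.

- **Transit cap:** I pulled the yellow cap and set it upright in the blue tub nearer the base, the one with the red cap in it. It was last seen at about (0.387, -0.244), with its top at z ≈ 0.042–0.044, below the tub's 0.06 rim.
- **Plug:** I set the aluminium plug in the coupler with both cam arms still up. It met the seat at the predicted height, with 8.8 N of contact force. After the arms were down, the depth camera put its head top at z ≈ 0.1465 against an expected 0.145, roughly the camera's bias on other known heights. Its centre was within about 1 mm of the mouth measured earlier.
- **Cam arms:** The open fingers pushed both arms down together, then squeezed them shut. The fingers stopped at 57 mm, against the 58 mm given for both arms flat, and the front arm looks the same as on the locked neighbours.

The arms' angles could only be judged from that closing width and the pictures. The +x arm was partly hidden in the scene view, and the robot blocked the coupler in the last top view. The black plug, nipple, post and driver looked unmoved in the last pictures. I did not check the bottle and tip rack again at the end, though nothing came near them. In the last readings the robot was clear of everything and the force was near zero.

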